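# Soap back in its dish, scraper into its slotted block

### The arm

A 6-joint arm with a two-finger parallel gripper is mounted at the origin on the work surface. World frame = base frame: x ahead of the robot, y to its left, z up, the work surface at z = 0. Lengths are in m, angles in rad, forces in N, time in s.
With the tool pointing down it reaches from about 0.4 to 0.825 m from the base axis. Payload 7 kg.
Tool frame: the origin (TCP) lies midway between the tips of the shut fingers; the grasp point (between the pads) lies 19 mm behind it; z points along the fingers, y is the line along which they close (so a half turn about z gives the same grasp; the last joint's range is limited). The gripper opens to 88 mm and grips with 3 to 60 N. Pads are 19 mm wide; open, the fingers measure 130 mm over their backs; the gripper's body (78 mm by 193 mm) begins 47 mm behind the grasp point.
Start: joints at [-1.014, 0.359, 0.012, 0, -1.224, -0.288], TCP at [0.179, -0.651, 0.227] pointing down, gripper open.
Joint ranges: [-3.07, 3.07], [-1.43, 2.12], [-1.02, 1.25], [-3.03, 1.67], [-3.05, -0], [-3.03, 3.03]. Speed limits (rad/s): [2.39, 2.39, 3.01, 3.14, 3.14, 3.14].

### API

Orientations are given as [roll, pitch, yaw] about the fixed x, y, z axes, in that order (R = Rz(yaw) Ry(pitch) Rx(roll)).
In Python, from station import get_state, grab_frame, calibration, job_done, boxes_of, regions_of, spot_point gives the robot as it stands. The module is installed in compiled form; this text tells all that it offers.
- The arm moves only by the tool arm_command, never from a script. Its argument "commands" is a list of rows, each an object of numbers: "tx", "ty", "tz": the shift along the tool's x, y, z each as a share of 25 cm, from -1 to 1; "twist": the turn about the tool's z as a share of 180 degrees, from -1 to 1. A call has exactly 8 rows; each row is the pose to reach, as a shift and turn from the pose commanded when the call began, along the tool's axes at that moment, turning the shorter way round; what a row does not reach only later rows make up. A row lasts 1/12 s, in which the tool goes at most 41.7 mm and 7.16 degrees, less where a joint would pass 70% of its speed; a pose out of reach is approached as far as the arm can. A call with a number of a shift or a turn outside -1 to 1 is refused whole. A call with a gripper value outside its range is refused whole. "claw" is the opening, from 0 (shut) to 1 (fully open), set as the call begins (left out, the last holds). The fingers move at their own pace and stop on an object; "grip_force" is the grip in N (left out, the last holds). Time passes only in rows, so rows that repeat a pose let the fingers close, or fill a call up. It gives the time, the measured TCP pose, the force, the opening and the grip force at its end, in the units of the state.
- get_state(): the state, without advancing time (a new reading comes with each control period).
- grab_frame(name): name is "scene" or "top" or "wrist"; returns the picture (400x640x3 uint8, red, green, blue); there is no depth.
- calibration(name): a dict with "camera_matrix" (3x3 intrinsics, pixels), "k1" (the pictures are not rectified: a ray, as slopes to the right and down, at radius r is drawn at 1 + k1 r^2 times it, then the intrinsics apply), "extrinsics" (4x4, takes a point from camera to world coordinates). Camera axes: x right, y down, z forward; pixel columns grow to the right and rows downward; lengths in m; the calibration is good to about 2 mm. A picture is of the moment at which its call begins: read the wrist's pose just before it. calibration takes no time and is no camera call; for the wrist camera it gives the pose at the moment of the call.
- job_done(): hands the job in; it is judged then, once.
Trained networks look in the newest picture that a camera, given by its name, has taken for a name from the list of things; names that differ only in an ending like _2 or _b are one class to them, and where a whole thing is asked for, a point or a joint stands for the part that bears it (a point fixed in the world has none). Each returns a list of dicts, best first, with "score" (0 to 1); they miss things now and then, are a little off and sometimes report something else, mostly with a low value. They report only what shows in the picture. A call takes as long as a camera call. They do not tell look-alikes from the thing itself.
- boxes_of(query, camera): "rect" ([left, top, right, bottom] in pixels, round what is visible of it).
- regions_of(query, camera): "region" (400x640 bool, what is visible of it) and "rect" ([left, top, right, bottom] in pixels, round what is visible of it).
- spot_point(query, camera): "uv" ([column, row] in pixels: a listed point, or the origin of a listed thing).
The state is a dict: "t": time; "q": joint angles; "qd": joint speeds; "joint_efforts": joint torques, N m; "eef_pos": TCP position; "ee_rot": TCP orientation; "force": force on the tool from outside, world axes, zero at the start; "moment": the same for the moment, N m; "width": finger opening in m; "gripper_force": force on a finger pad.
Only numpy, scipy, OpenCV 4.12 (cv2) and the standard library are available. Lean on these libraries where they do the work, as an engineer would, in place of code of your own. Each camera call takes 0.05 s, during which the arm holds its last target. There are 200 camera calls.

### The job

Somebody left the soap bar lying across the slot of the wooden scraper block, and the steel scraper stuck in the gap between the two nested basins. First lower the soap gently flat into the white ceramic soap dish and let go of it, then draw the scraper out and slide it blade-down into the slot of the block until it is fully home. Do not drop or throw the soap or the scraper, and leave the pump bottle, the mug and the jar where they stand.

Things in the scene. Friction and masses are not known exactly. Their poses are not given: they have to be found in the camera images.
- soap: green soap bar, 55 (x) by 85 (y) by 32 (z) mm, edges rounded 5 mm; origin at the centre of its underside, z up; starts flat on top of the wooden block, over the slot
- dish: loose white ceramic soap dish, 105 (x) by 140 (y) mm outside, rim 16 mm high, walls 6 mm; inner space 93 by 128 mm with four low ribs along y whose tops are 9 mm above the origin; origin at the centre of its underside, z up
- dish_floor (a point): centre of the soap dish at the height of the rib tops, 9 mm above the dish's underside: the soap's underside rests here; axes as the dish
- scraper: scraper that stands upright: bare steel blade 3 (x) by 110 (y) by 92 (z) mm, with a blue handle bar along its upper edge, 24 (x) by 118 (y) by 28 (z) mm, from 92 to 120 mm above the blade's lower edge; origin at the middle of the blade's lower edge, z up towards the handle, y along the blade; 260 g. Starts blade-down in the gap between the basins, leaning a few degrees at most
- scraper_grip (a point): middle of the scraper's handle bar, 106 mm above the blade's lower edge; axes as the scraper
- holder: fixed hardwood block, 70 (x) by 170 (y) by 60 (z) mm, with one straight slot along y in its top: 7 mm wide (x), 118 mm long (y), 50 mm deep (floor 10 mm above the block's underside), mouth chamfered 4 mm; origin at the centre of its underside, z up. The scraper may go in either way round
- slot (a point): centre of the slot's mouth, level with the top of the wooden block, 60 mm above its underside; axes as the block
- basin: fixed pair of oblong basins, the black one 240 (x) by 260 (y) by 75 (z) mm, walls 4 mm, floor 4 mm thick, holding a smaller red one, 190 by 220 mm, rim about 75 mm high; origin at the centre of the black one's underside, z up
- gap (a point): rim-height (75 mm) middle of the gap between the -x walls of the black and the red basin, 112 mm to -x of the basin's origin; the gap is 8 mm wide and runs along the basin's y; the scraper's blade stands in it, somewhere along it
- pump: loose amber pump bottle with a white press head and a spout, 66 mm across, 172 mm high, spout reaching 46 mm from its axis; origin at the centre of its underside; leave it alone
- mug: loose blue ceramic mug, 80 mm across, 85 mm high, handle to its +y; origin at the centre of its underside; leave it alone
- jar: loose green glass jar with a white lid, 60 mm across, 60 mm high; origin at the centre of its underside; leave it alone
Things that resemble listed ones, but are neither listed nor needed, are in the scene too. Of the things shaped like the soap, the green one is meant.

How it is judged:
On the way, in this order (a step that is already met when the one before it is completed fails the run):
1. the soap lies flat in the soap dish, let go (horizontal distance between soap and dish below 0.035 m and z of soap in the frame of dish between 0.005 and 0.014 m and angle between soap's own z axis and vertical below 0.12 rad and contact force between the fingers and soap below 0.1 N and linear speed of soap below 0.03 m/s), for 0.2 s.
2. the scraper's blade is fully home in the slot of the block (z of scraper in the frame of holder between 0.006 and 0.0145 m and x of scraper in the frame of holder between -0.007 and 0.007 m and y of scraper in the frame of holder between -0.012 and 0.012 m and angle between scraper's own z axis and vertical below 0.13 rad and angle between the y axis of scraper and the y axis of holder, either way round below 0.12 rad), for 0.2 s.
At the end, for the whole second after the job is handed in: Soap flat on the dish's ribs (0.12 rad), within 35 mm of the dish centre; scraper blade-down in the slot, lower edge within 4.5 mm of the slot floor, within 12 mm of centre along it, aligned within 0.12 rad, leaning under 0.13 rad; both released and at rest (all of step 1 and all of step 2 and contact force between the fingers and scraper below 0.1 N and linear speed of scraper below 0.03 m/s); the robot touches nothing.
It fails at once if the pump bottle is moved by more than 30 mm or tipped over (distance of pump from where it was at the start of the episode above 0.03 m or angle between pump's own z axis and vertical above 0.4 rad).
It fails at once if the mug is moved by more than 30 mm or tipped over (distance of mug from where it was at the start of the episode above 0.03 m or angle between mug's own z axis and vertical above 0.4 rad).
It fails at once if the jar is moved by more than 30 mm or tipped over (distance of jar from where it was at the start of the episode above 0.03 m or angle between jar's own z axis and vertical above 0.4 rad).
It fails at once if the soap is dropped or thrown (moving faster than 0.6 m/s with no finger on it) (contact force between the fingers and soap below 0.1 N and linear speed of soap above 0.6 m/s).
It fails at once if the scraper is dropped or thrown (moving faster than 0.6 m/s with no finger on it) (contact force between the fingers and scraper below 0.1 N and linear speed of scraper above 0.6 m/s).
It also fails if it takes over 62 s, if anything falls off the work surface, if the arm or the gripper's body presses on something with over 40 N, if the wrist force passes 120 N, or if a joint passes its speed limit or range.

## Working session

There is one attempt and no reset: what is moved stays moved. The work goes in short steps, Python scripts to look and compute and a tool call to move; the robot and the scene stay as the last step left them, time stands still between calls to the robot, and variables do not carry over. Pictures are saved under pics/ and viewed, at most 12 in all, crops included, and the job is handed in when it is done.

Besides the shell and the picture viewer there is one more tool, called after "Call:" as name([rows], argument=value, ...), one row to a line, values as JSON. arm_command: Moves the arm, as the interface text tells. Shift numbers are shares of 25 cm and turn numbers shares of 180 degrees, none past 1 either way. Its arguments: {"type":"object","properties":{"commands":{"type":"array"},"claw":{"type":"number"},"grip_force":{"type":"number"}},"required":["commands"]}

```bash
mkdir -p pics
cat > h.py <<'E'
import numpy as np, cv2
from station import *
def ray(cam,uv,cal=None):
    c=cal or calibration(cam);K=np.array(c["camera_matrix"]);E=np.array(c["extrinsics"]);k=c["k1"]
    d=np.array([(uv[0]-K[0,2])/K[0,0],(uv[1]-K[1,2])/K[1,1]]);s=d.copy()
    for _ in range(20): s=d/(1+k*(s@s))
    return E[:3,3],E[:3,:3]@np.array([s[0],s[1],1])
def atz(cam,uv,z,cal=None):
    o,d=ray(cam,uv,cal);return o+d*(z-o[2])/d[2]
def proj(cam,P,cal=None):
    c=cal or calibration(cam);K=np.array(c["camera_matrix"]);E=np.array(c["extrinsics"])
    p=(np.asarray(P)-E[:3,3])@E[:3,:3];s=p[...,:2]/p[...,2:];s=s*(1+c["k1"]*(s**2).sum(-1,keepdims=True))
    return s*[K[0,0],K[1,1]]+[K[0,2],K[1,2]]
E
python3 - <<'E'
from h import *
for n in("top","scene"):
    cv2.imwrite(f"pics/{n}0.png",grab_frame(n)[:,:,::-1])
    c=calibration(n);print(np.round(c["extrinsics"],3).tolist())
    for q in("soap","dish","scraper","holder","basin","pump","mug","jar"):
        print(n,q,[(np.round(b["rect"]).tolist(),round(b["score"],2)) for b in boxes_of(q,n)[:4]])
print(get_state())
E
```

```text
[[0.011, -0.992, 0.124, 0.323], [-1.0, -0.013, -0.015, -0.075], [0.017, -0.124, -0.992, 1.656], [0.0, 0.0, 0.0, 1.0]]
top soap [([389.0, 199.0, 420.0, 228.0], 0.95), ([430.0, 154.0, 451.0, 185.0], 0.78), ([364.0, 258.0, 396.0, 282.0], 0.65)]
top dish [([292.0, 194.0, 345.0, 243.0], 0.96)]
top scraper [([148.0, 189.0, 182.0, 203.0], 0.76)]
top holder [([379.0, 194.0, 434.0, 243.0], 0.96)]
top basin [([142.0, 122.0, 234.0, 210.0], 0.6), ([390.0, 151.0, 407.0, 170.0], 0.15)]
top pump [([328.0, 127.0, 354.0, 156.0], 0.81)]
top mug [([276.0, 122.0, 312.0, 155.0], 0.76)]
top jar [([388.0, 148.0, 410.0, 170.0], 0.68)]
[[0.536, 0.503, -0.678, 1.439], [0.844, -0.334, 0.419, -0.65], [-0.016, -0.797, -0.604, 0.909], [0.0, 0.0, 0.0, 1.0]]
scene soap [([189.0, 287.0, 221.0, 326.0], 0.97), ([211.0, 200.0, 242.0, 222.0], 0.91), ([210.0, 223.0, 247.0, 244.0], 0.84)]
scene dish [([284.0, 203.0, 333.0, 236.0], 0.73)]
scene scraper [([418.0, 142.0, 453.0, 169.0], 0.66)]
scene holder [([189.0, 230.0, 257.0, 266.0], 0.6)]
scene basin [([391.0, 157.0, 506.0, 231.0], 0.9)]
scene pump [([321.0, 222.0, 346.0, 287.0], 0.87)]
scene mug [([362.0, 228.0, 407.0, 265.0], 0.81)]
scene jar [([249.0, 276.0, 274.0, 305.0], 0.56)]
{'t': 0.9, 'q': array([-1.01390239e+00,  3.58562594e-01,  1.19143705e-02,  2.09311241e-05,
       -1.22411463e+00, -2.88054218e-01]), 'qd': array([-0.00082386, -0.00038223,  0.00068628, -0.00022103,  0.000238  ,
        0.0005341 ]), 'joint_efforts': array([ 2.89983529e-05, -5.82353139e+01,  2.93307316e+01,  7.00241625e+00,
        1.26132887e-02, -1.07733044e-05]), 'eef_pos': array([ 0.17923022, -0.65075173,  0.22659549]), 'ee_rot': array([-3.14155497e+00, -9.36651283e-06, -2.87274582e+00]), 'force': array([0.2219289 , 0.41373152, 0.06887239]), 'moment': array([-0.0082496 ,  0.04584408,  0.00945757]), 'gripper_force': 0.0, 'width': 0.08794478431284868}
```

View pics/top0.png

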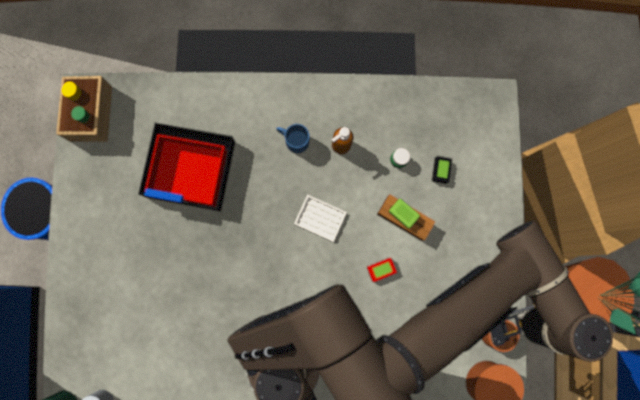

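View pics/scene0.png

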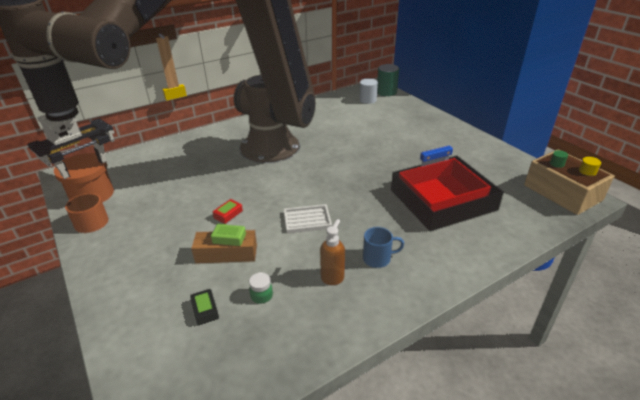

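Candidates for the soap in the top view are the green bar on the wooden block (404,212), the black case with a green top (443,169), and the red case with a green top (382,270). By the description it is the bar at (404,212), which lies over the slot. The scraper's blue handle is at (164,196), on the basin's -x side, and the dish is at (321,218).

Run:
```python
from h import *
im=grab_frame("top");cv2.imwrite("pics/crop1.png",cv2.resize(im[110:290,280:460,::-1],(600,600),interpolation=cv2.INTER_CUBIC))
Z=dict(soap=.092,dish=.016,scraper=.135,holder=.06,basin=.075,pump=.17,mug=.085,jar=.06)
for q in Z:
    for r in regions_of(q,"top")[:3]:
        m=r["region"].astype(np.uint8)
        c,_=cv2.findContours(m,0,2);c=max(c,key=cv2.contourArea).reshape(-1,2)
        P=np.array([atz("top",p,Z[q])[:2] for p in c])
        (x,y),(w,h),a=cv2.minAreaRect((P*1000).astype(np.float32))
        print(q,round(r["score"],2),np.round([x,y,w,h,a],1))
    print(q,[(np.round(s["uv"],1).tolist(),round(s["score"],2)) for s in spot_point(q,"top")[:3]])
for q,z in(("slot",.06),("dish_floor",.009),("gap",.075),("scraper_grip",.12)):
    print(q,[(np.round(s["uv"],1).tolist(),np.round(atz("top",s["uv"],z),3).tolist(),round(s["score"],2)) for s in spot_point(q,"top")[:3]])
c=calibration("wrist");s=get_state();print(c);print(s["eef_pos"])
```

```text
soap 0.93 [ 316.9 -302.2   56.    85.8   26.5]
soap 0.81 [ 490.6 -375.    85.7   58.4   45.2]
soap 0.65 [ 631.7 -495.    61.4   91.8   79.5]
soap [([401.7, 213.9], 0.86), ([379.9, 267.6], 0.83), ([438.8, 170.8], 0.69)]
dish 0.66 [ 478.9 -113.6  142.1  105.6   67.1]
dish 0.2 [741.1 -24.9 101.4 103.   11.8]
dish [([319.6, 216.4], 0.71)]
scraper [([171.6, 199.0], 0.63)]
holder 0.74 [ 478.9 -384.8  175.3   77.2   59.1]
holder [([403.5, 218.3], 0.79)]
basin 0.93 [636.5 312.8 271.  245.7  79.7]
basin [([189.6, 169.1], 0.77)]
pump 0.68 [ 6.995e+02 -1.760e+02  8.360e+01  6.330e+01  4.000e-01]
pump [([337.4, 144.5], 0.98), ([316.4, 216.6], 0.68)]
mug 0.71 [733.  -32.7 107.6  85.8  30.9]
mug [([296.3, 139.9], 0.85)]
jar 0.81 [ 673.7 -368.7   52.4   66.    45.3]
jar [([398.6, 158.9], 0.88)]
slot [([407.4, 216.1], [0.485, -0.391, 0.06], 0.57)]
dish_floor [([316.7, 219.1], [0.477, -0.104, 0.009], 0.57)]
gap [([178.3, 199.1], [0.528, 0.334, 0.075], 0.78)]
scraper_grip [([165.5, 194.8], [0.535, 0.363, 0.12], 0.88)]
{'camera_matrix': array([[302.43678376,   0.        , 326.03872492],
       [  0.        , 302.43678376, 198.74502723],
       [  0.        ,   0.        ,   1.        ]]), 'k1': -0.05019879355157281, 'extrinsics': array([[-2.65396910e-01,  9.16930084e-01,  2.97999499e-01,
         9.88115960e-02],
       [ 9.64139226e-01,  2.52343478e-01,  8.22090129e-02,
        -6.72292708e-01],
       [ 1.81687045e-04,  3.09131025e-01, -9.51019441e-01,
         3.84788719e-01],
       [ 0.00000000e+00,  0.00000000e+00,  0.00000000e+00,
         1.00000000e+00]])}
[ 0.17923279 -0.65074707  0.22657265]
```

View pics/crop1.png

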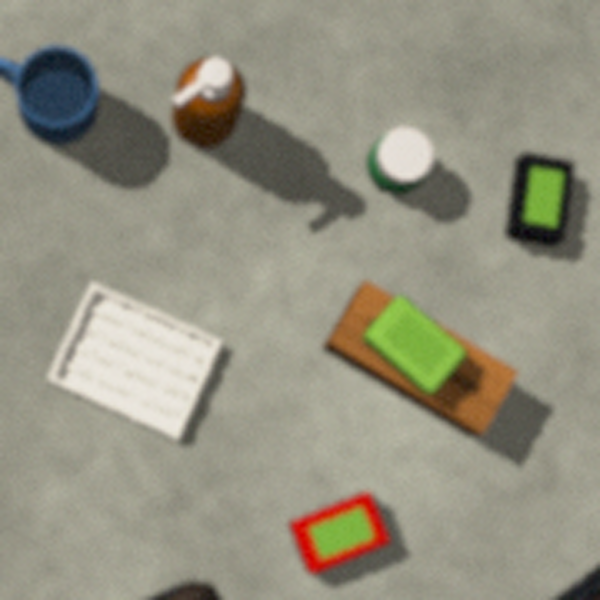

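The crop confirms the plain green bar on the wooden block; the other two green patches are tops of red and black cases. I'll move over it for a wrist look.

```bash
cat >> h.py <<'E'
def go(p,yaw_deg,z=None):
    "shares from measured pose to TCP target p (yaw modulo 180)"
    s=get_state();y0=s["ee_rot"][2];d=np.array(p)-s["eef_pos"]
    tx=np.array([np.cos(y0),np.sin(y0),0]);ty=np.array([np.sin(y0),-np.cos(y0),0])
    dy=(np.radians(yaw_deg)-y0+np.pi/2)%np.pi-np.pi/2
    print("shift shares",np.round([d@tx/.25,d@ty/.25,-d[2]/.25],4),"twist",round(-dy/np.pi,4),"q6",s["q"][5].round(2),"rot",s["ee_rot"].round(3),"t",s["t"])
E
python3 -c "
from h import *
go((.48,-.375,.28),45)"
```

```text
shift shares [-1.4528  0.7438 -0.2137] twist -0.1644 q6 -0.29 rot [-3.142 -0.    -2.873] t 1.95
```

Call:
arm_command([
  {"tx": -0.95, "ty": 0.45, "twist": -0.165},
  {"tx": -0.95, "ty": 0.45, "twist": -0.165},
  {"tx": -0.95, "ty": 0.45, "twist": -0.165},
  {"tx": -0.95, "ty": 0.45, "twist": -0.165},
  {"tx": -0.95, "ty": 0.45, "twist": -0.165},
  {"tx": -0.95, "ty": 0.45, "twist": -0.165},
  {"tx": -0.95, "ty": 0.45, "twist": -0.165},
  {"tx": -0.95, "ty": 0.45, "twist": -0.165},
], claw=1, grip_force=15)

```text
invalid input
```

```bash
python3 -c "
from h import *
go((.47,-.385,.28),45)"
```

```text
shift shares [-1.4036  0.7159 -0.2137] twist -0.1644 q6 -0.29 rot [-3.142 -0.    -2.873] t 1.95
```

Call:
arm_command([
  {"tx": -0.95, "ty": 0.45, "tz": -0.2, "twist": -0.165},
  {"tx": -0.95, "ty": 0.45, "tz": -0.2, "twist": -0.165},
  {"tx": -0.95, "ty": 0.45, "tz": -0.2, "twist": -0.165},
  {"tx": -0.95, "ty": 0.45, "tz": -0.2, "twist": -0.165},
  {"tx": -0.95, "ty": 0.45, "tz": -0.2, "twist": -0.165},
  {"tx": -0.95, "ty": 0.45, "tz": -0.2, "twist": -0.165},
  {"tx": -0.95, "ty": 0.45, "tz": -0.2, "twist": -0.165},
  {"tx": -0.95, "ty": 0.45, "tz": -0.2, "twist": -0.165},
], claw=1, grip_force=15)

```text
t: 2.62
eef_pos: [0.3816, -0.4771, 0.278]
ee_rot: [-3.139, 0.001, -2.35]
force: [0.0, -0.4, 0.0]
width: 0.0876
gripper_force: 0.0
```

```bash
python3 -c "
from h import *
go((.47,-.385,.28),45)"
```

```text
shift shares [-0.5106  0.0075 -0.0082] twist 0.0019 q6 -0.2 rot [-3.139e+00  1.000e-03 -2.350e+00] t 2.6167
```

Call:
arm_command([
  {"tx": -0.5, "ty": 0, "tz": 0, "twist": 0},
  {"tx": -0.5, "ty": 0, "tz": 0, "twist": 0},
  {"tx": -0.5, "ty": 0, "tz": 0, "twist": 0},
  {"tx": -0.5, "ty": 0, "tz": 0, "twist": 0},
  {"tx": -0.5, "ty": 0, "tz": 0, "twist": 0},
  {"tx": -0.5, "ty": 0, "tz": 0, "twist": 0},
  {"tx": -0.5, "ty": 0, "tz": 0, "twist": 0},
  {"tx": -0.5, "ty": 0, "tz": 0, "twist": 0},
])

```text
t: 3.28
eef_pos: [0.4657, -0.3916, 0.2766]
ee_rot: [3.142, -0.0, -2.356]
force: [-0.3, -0.2, -0.5]
width: 0.0876
gripper_force: 0.0
```

```bash
cat > look.py <<'E'
import sys
from h import *
def fit(q,z,mask=None,cam="wrist",show=None):
    cal=calibration(cam);im=grab_frame(cam)
    if show: cv2.imwrite(show,im[:,:,::-1])
    for r in regions_of(q,cam)[:3]:
        m=r["region"].astype(np.uint8)
        c,_=cv2.findContours(m,0,1);c=max(c,key=cv2.contourArea).reshape(-1,2)
        P=np.array([atz(cam,p,z,cal)[:2] for p in c])
        (x,y),(w,h),a=cv2.minAreaRect((P*1000).astype(np.float32))
        print(q,round(r["score"],2),np.round(r["rect"]),"xywh,ang",np.round([x,y,w,h,a],1))
    return im,cal
E
python3 - <<'E'
from look import *
im,cal=fit("soap",.092,show="pics/w1.png");fit("holder",.06);fit("dish",.016)
hsv=cv2.cvtColor(im,cv2.COLOR_RGB2HSV);print(hsv[::50,::80].reshape(-1,3)[:0])
for q in("slot","dish_floor","soap","holder"):
    print(q,[(np.round(s["uv"],1).tolist(),round(s["score"],2)) for s in spot_point(q,"wrist")[:3]])
print(get_state()["eef_pos"])
E
```

```text
soap 0.97 [295. 160. 346. 235.] xywh,ang [ 489.3 -376.    88.    54.1   49.4]
soap 0.81 [411.  97. 485. 157.] xywh,ang [ 331.1 -335.2   46.5   76.8   22.6]
soap 0.62 [146. 162. 217. 221.] xywh,ang [ 604.1 -502.5   46.8   82.2   80.1]
holder 0.87 [275. 109. 361. 247.] xywh,ang [ 464.2 -418.    99.4   71.    58.9]
dish 0.56 [396. 241. 467. 328.] xywh,ang [ 427.9 -141.    62.    32.7   69.4]
[]
slot []
dish_floor []
soap [([319.3, 191.0], 0.71), ([241.7, 262.6], 0.67), ([440.2, 127.4], 0.63)]
holder [([318.4, 170.7], 0.83)]
[ 0.46652141 -0.39073445  0.27655846]
```

View pics/w1.png

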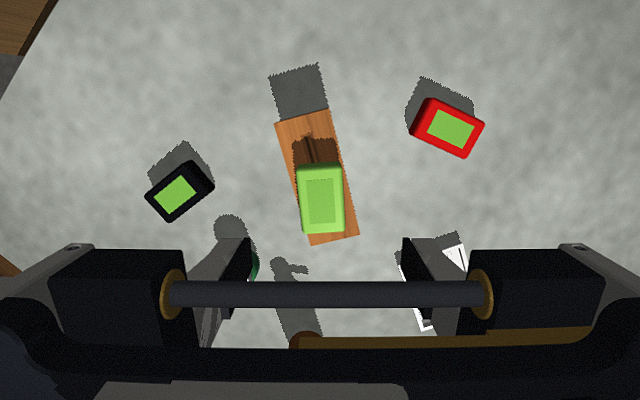

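The wrist view shows the soap bar at (320,199), nearly square to the tool, on the block with its slot end visible at (308,148). I'll refine its pose with a box-silhouette fit.

```bash
cat >> look.py <<'E'
from scipy.optimize import minimize
def boxfit(mask,dims,z0,init,cam,cal,off=0):
    "fit box (dx,dy,dz), underside z0, init x,y,yaw_deg to silhouette by soft IoU"
    k=4;lo=(np.array(np.nonzero(mask)).min(1)-25).clip(0)
    hi=np.array(np.nonzero(mask)).max(1)+25
    M=cv2.resize(mask[lo[0]:hi[0],lo[1]:hi[1]].astype(np.float32),None,fx=k,fy=k,interpolation=cv2.INTER_LINEAR)
    c=np.array([[a,b,d] for a in(-.5,.5) for b in(-.5,.5) for d in(0,1)])*dims
    def cost(p):
        t=np.radians(p[2]);R=np.array([[np.cos(t),-np.sin(t)],[np.sin(t),np.cos(t)]])
        V=np.c_[c[:,:2]@R.T+np.array(p[:2])/1000,c[:,2]+z0]
        uv=(proj(cam,V,cal)-lo[::-1]+.5)*k-.5
        S=np.zeros(M.shape,np.uint8);h=cv2.convexHull(np.round(uv*16).astype(np.int32));cv2.fillConvexPoly(S,h,1,shift=4)
        return np.abs(S-M).sum()/M.sum()
    r=minimize(cost,init,method="Nelder-Mead",options=dict(initial_simplex=np.array(init)+np.array([[0,0,0],[8,0,0],[0,8,0],[0,0,8]]),xatol=.05,fatol=1e-5))
    return r.x,r.fun
E
python3 - <<'E'
from look import *
cal=calibration("wrist");im=grab_frame("wrist");s=regions_of("soap","wrist")[0]["region"];h=regions_of("holder","wrist")[0]["region"]|s
hsv=cv2.cvtColor(im,cv2.COLOR_RGB2HSV);g=((hsv[...,0]>35)&(hsv[...,0]<65)&(hsv[...,1]>100)).astype(np.uint8)
n,L,st,ce=cv2.connectedComponentsWithStats(g);g=L==L[199,320]
B=np.array
print(boxfit(g,B([.055,.085,.032]),.06,[490,-375,-45],"wrist",cal),boxfit(s,B([.055,.085,.032]),.06,[490,-375,-45],"wrist",cal))
print("holder w",boxfit(h,B([.07,.17,.06]),0,[479,-385,-31],"wrist",cal))
ct=calibration("top");grab_frame("top")
for q,d,i in(("dish",[.105,.14,.016],[479,-114,-23]),("basin",[.24,.26,.075],[636,313,-10])):
    print(q,boxfit(regions_of(q,"top")[0]["region"],B(d),0,i,"top",ct))
cs=calibration("scene");grab_frame("scene")
for q,d,i in(("dish",[.105,.14,.016],[479,-114,-23]),("basin",[.24,.26,.075],[636,313,-10]),):
    print("scene",q,boxfit(regions_of(q,"scene")[0]["region"],B(d),0,i,"scene",cs))
go((.49,-.375,.069),45)
E
```

```text
Traceback (most recent call last):
IndexError: list index out of range
```

```bash
cat >> look.py <<'E'
def reg(q,cam,near=None):
    for _ in range(5):
        grab_frame(cam);r=regions_of(q,cam)
        if near is not None: r=[a for a in r if a["rect"][0]<near[0]<a["rect"][2] and a["rect"][1]<near[1]<a["rect"][3]]
        if r: return r[0]["region"]
E
python3 - <<'E'
from look import *
B=np.array
cal=calibration("wrist");im=grab_frame("wrist")
hsv=cv2.cvtColor(im,cv2.COLOR_RGB2HSV);g=((hsv[...,0]>35)&(hsv[...,0]<65)&(hsv[...,1]>100)).astype(np.uint8)
n,L,st,ce=cv2.connectedComponentsWithStats(g);g=L==L[199,320]
print(boxfit(g,B([.055,.085,.032]),.06,[490,-375,-45],"wrist",cal))
h=reg("holder","wrist")|g
print("holder w",boxfit(h,B([.07,.17,.06]),0,[479,-385,-31],"wrist",cal))
for cam in("top","scene"):
  c=calibration(cam)
  for q,d,i in(("dish",[.105,.14,.016],[479,-114,-23]),("basin",[.24,.26,.075],[636,313,-10])):
    m=reg(q,cam)
    if m is not None: print(cam,q,boxfit(m,B(d),0,i,cam,c))
go((.49,-.375,.069),45)
E
```

```text
(array([ 492.59509428, -373.25987587,  -40.68600005]), np.float64(0.07834118604660034))
holder w (array([ 483.03252726, -386.12793492,  -30.40182099]), np.float64(0.05030916631221771))
top dish (array([ 483.29822496, -108.24345912,  -23.29478534]), np.float64(0.4366118609905243))
top basin (array([639.71845554, 319.68209122, -10.07854259]), np.float64(0.08686252683401108))
scene dish (array([ 480.91610593, -110.17699803,  -23.57228987]), np.float64(0.05737772211432457))
scene basin (array([641.15534174, 319.11717387,  -9.94069753]), np.float64(0.027779098600149155))
shift shares [-0.1106 -0.0222  0.8303] twist 0.0006 q6 -0.41 rot [ 3.142  0.    -2.354] t 4.4833
```

```bash
python3 -c "
from h import *
go((.4926,-.3733,.069),49)"
```

```text
shift shares [-0.1227 -0.0248  0.8303] twist -0.0217 q6 -0.41 rot [ 3.142  0.    -2.354] t 4.4833
```

Call:
arm_command([
  {"tx": -0.123, "ty": -0.025, "tz": 0.15, "twist": -0.022},
  {"tx": -0.123, "ty": -0.025, "tz": 0.3, "twist": -0.022},
  {"tx": -0.123, "ty": -0.025, "tz": 0.45, "twist": -0.022},
  {"tx": -0.123, "ty": -0.025, "tz": 0.58, "twist": -0.022},
  {"tx": -0.123, "ty": -0.025, "tz": 0.7, "twist": -0.022},
  {"tx": -0.123, "ty": -0.025, "tz": 0.79, "twist": -0.022},
  {"tx": -0.123, "ty": -0.025, "tz": 0.825, "twist": -0.022},
  {"tx": -0.123, "ty": -0.025, "tz": 0.825, "twist": -0.022},
], claw=1)

```text
t: 5.15
eef_pos: [0.4914, -0.3727, 0.068]
ee_rot: [3.137, -0.001, -2.285]
force: [0.2, 0.0, 0.1]
width: 0.0872
gripper_force: 0.0
```

```bash
python3 -c "
from h import *
go((.4926,-.3733,.069),49);print(get_state()['eef_pos'],get_state()['force'])"
```

```text
shift shares [-0.0014 -0.0051 -0.0039] twist 0.0003 q6 -0.38 rot [ 3.137e+00 -1.000e-03 -2.285e+00] t 5.15
[ 0.49139753 -0.37273313  0.06802797] [0.24487705 0.04693478 0.13776887]
```

Call:
arm_command([
  {"tx": 0, "ty": 0, "tz": -0.004, "twist": 0},
  {"tx": 0, "ty": 0, "tz": -0.004, "twist": 0},
  {"tx": 0, "ty": 0, "tz": -0.004, "twist": 0},
  {"tx": 0, "ty": 0, "tz": -0.004, "twist": 0},
  {"tx": 0, "ty": 0, "tz": -0.004, "twist": 0},
  {"tx": 0, "ty": 0, "tz": -0.004, "twist": 0},
  {"tx": 0, "ty": 0, "tz": -0.004, "twist": 0},
  {"tx": 0, "ty": 0, "tz": -0.004, "twist": 0},
], claw=0, grip_force=15)

```text
t: 5.82
eef_pos: [0.493, -0.3734, 0.0722]
ee_rot: [-3.141, 0.0, -2.285]
force: [-1.5, 2.2, 5.5]
width: 0.0546
gripper_force: 15.0
```

Call:
arm_command([
  {"tx": 0, "ty": 0, "tz": -0.04, "twist": 0},
  {"tx": 0, "ty": 0, "tz": -0.1, "twist": 0},
  {"tx": 0, "ty": 0, "tz": -0.18, "twist": 0},
  {"tx": 0, "ty": 0, "tz": -0.26, "twist": 0},
  {"tx": 0, "ty": 0, "tz": -0.34, "twist": 0},
  {"tx": 0, "ty": 0, "tz": -0.4, "twist": 0},
  {"tx": 0, "ty": 0, "tz": -0.4, "twist": 0},
  {"tx": 0, "ty": 0, "tz": -0.4, "twist": 0},
])

```text
t: 6.48
eef_pos: [0.493, -0.3733, 0.1723]
ee_rot: [-3.14, 0.001, -2.285]
force: [-0.1, 0.6, -1.5]
width: 0.055
gripper_force: 15.0
```

Run:
```python
from look import *
B=np.array
s=get_state();print(s["eef_pos"],s["ee_rot"],s["width"],s["force"])
cal=calibration("wrist");im=grab_frame("wrist");cv2.imwrite("pics/w2.png",im[:,:,::-1])
for q,z in(("slot",.06),("holder",0)):
    print(q,[(np.round(p["uv"],1),atz("wrist",p["uv"],z,cal).round(4),p["score"]) for p in spot_point(q,"wrist")[:2]])
go((.481,-.110,.17),66.5)
```

```text
[ 0.49299158 -0.37331714  0.17226078] [-3.13998980e+00  8.82902714e-04 -2.28541055e+00] 0.05499956325639373 [-0.05436678  0.5590184  -1.45495699]
slot [(array([327.6, 176.4]), array([ 0.4812, -0.3851,  0.06  ]), 0.64), (array([325.5, 242.8]), array([ 0.5269, -0.3355,  0.06  ]), 0.52)]
holder [(array([325.4, 163.7]), array([ 0.4831, -0.3864,  0.    ]), 0.66)]
shift shares [-7.654e-01  7.225e-01  6.000e-04] twist -0.0969 q6 -0.38 rot [ 3.14  -0.    -2.286] t 6.6333
```

View pics/w2.png

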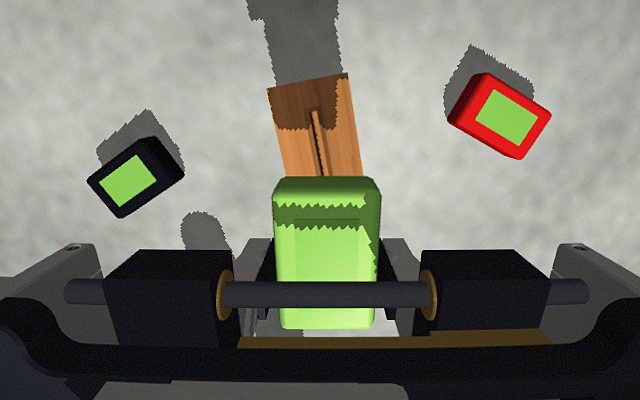

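The soap is held squarely at (327,250) and the slot is visible at (318,145). Next is the carry to the dish.

Call:
arm_command([
  {"tx": -0.06, "ty": 0.06, "tz": 0, "twist": -0.01},
  {"tx": -0.16, "ty": 0.15, "tz": 0, "twist": -0.03},
  {"tx": -0.28, "ty": 0.265, "tz": 0, "twist": -0.05},
  {"tx": -0.4, "ty": 0.38, "tz": 0, "twist": -0.07},
  {"tx": -0.52, "ty": 0.49, "tz": 0, "twist": -0.09},
  {"tx": -0.63, "ty": 0.59, "tz": 0, "twist": -0.097},
  {"tx": -0.72, "ty": 0.68, "tz": 0, "twist": -0.097},
  {"tx": -0.765, "ty": 0.722, "tz": 0, "twist": -0.097},
])

```text
t: 7.3
eef_pos: [0.4806, -0.1078, 0.1706]
ee_rot: [3.14, -0.0, -1.979]
force: [-0.2, -0.7, -1.7]
width: 0.0547
gripper_force: 15.0
```

Run:
```python
from look import *
B=np.array
for q,z in(("dish_floor",.009),("dish",0)):
    cal=calibration("wrist");grab_frame("wrist");print(q,[(np.round(p["uv"],1),atz("wrist",p["uv"],z,cal).round(4),p["score"]) for p in spot_point(q,"wrist")[:2]])
    ct=calibration("top");grab_frame("top");print(q,[(np.round(p["uv"],1),atz("top",p["uv"],z,ct).round(4),p["score"]) for p in spot_point(q,"top")[:2]])
go((.481,-.110,.03),66.5);print(get_state()["eef_pos"])
```

```text
dish_floor [(array([324.9, 177.3]), array([ 0.4805, -0.1118,  0.009 ]), 0.9)]
dish_floor [(array([318. , 218.5]), array([ 0.4787, -0.1082,  0.009 ]), 0.9), (array([402.9, 216.5]), array([ 0.4886, -0.3863,  0.009 ]), 0.41)]
dish [(array([327.4, 178.3]), array([ 0.48  , -0.1101,  0.    ]), 0.6)]
dish [(array([316.7, 217.2]), array([ 0.4837, -0.104 ,  0.    ]), 0.78)]
shift shares [-0.0043  0.0039  0.5637] twist -0.0003 q6 -0.58 rot [ 3.141 -0.    -1.982] t 7.7
[ 0.48146923 -0.11138136  0.17091888]
```

Call:
arm_command([
  {"tx": 0, "ty": 0, "tz": 0.08, "twist": 0},
  {"tx": 0, "ty": 0, "tz": 0.2, "twist": 0},
  {"tx": 0, "ty": 0, "tz": 0.32, "twist": 0},
  {"tx": 0, "ty": 0, "tz": 0.43, "twist": 0},
  {"tx": 0, "ty": 0, "tz": 0.51, "twist": 0},
  {"tx": 0, "ty": 0, "tz": 0.55, "twist": 0},
  {"tx": 0, "ty": 0, "tz": 0.57, "twist": 0},
  {"tx": 0, "ty": 0, "tz": 0.58, "twist": 0},
])

```text
t: 8.37
eef_pos: [0.4813, -0.1113, 0.0254]
ee_rot: [3.14, -0.001, -1.982]
force: [-0.1, -0.2, -0.5]
width: 0.055
gripper_force: 15.0
```

Call:
arm_command([
  {"tx": 0, "ty": 0, "tz": 0.004, "twist": 0},
  {"tx": 0, "ty": 0, "tz": 0.008, "twist": 0},
  {"tx": 0, "ty": 0, "tz": 0.012, "twist": 0},
  {"tx": 0, "ty": 0, "tz": 0.016, "twist": 0},
  {"tx": 0, "ty": 0, "tz": 0.018, "twist": 0},
  {"tx": 0, "ty": 0, "tz": 0.018, "twist": 0},
  {"tx": 0, "ty": 0, "tz": 0.018, "twist": 0},
  {"tx": 0, "ty": 0, "tz": 0.018, "twist": 0},
])

```text
t: 9.03
eef_pos: [0.4817, -0.1105, 0.022]
ee_rot: [-3.141, 0.0, -1.98]
force: [0.7, 0.3, -1.1]
width: 0.0551
gripper_force: 15.0
```

Call:
arm_command([
  {"tx": 0, "ty": 0, "tz": 0.002, "twist": 0},
  {"tx": 0, "ty": 0, "tz": 0.004, "twist": 0},
  {"tx": 0, "ty": 0, "tz": 0.006, "twist": 0},
  {"tx": 0, "ty": 0, "tz": 0.008, "twist": 0},
  {"tx": 0, "ty": 0, "tz": 0.008, "twist": 0},
  {"tx": 0, "ty": 0, "tz": 0.008, "twist": 0},
  {"tx": 0, "ty": 0, "tz": 0.008, "twist": 0},
  {"tx": 0, "ty": 0, "tz": 0.008, "twist": 0},
])

```text
t: 9.7
eef_pos: [0.4818, -0.1105, 0.021]
ee_rot: [-3.141, 0.0, -1.98]
force: [-4.9, 2.9, 16.7]
width: 0.0548
gripper_force: 15.0
```

Call:
arm_command([
  {"tx": 0, "ty": 0, "tz": -0.003, "twist": 0},
  {"tx": 0, "ty": 0, "tz": -0.003, "twist": 0},
  {"tx": 0, "ty": 0, "tz": -0.003, "twist": 0},
  {"tx": 0, "ty": 0, "tz": -0.003, "twist": 0},
  {"tx": 0, "ty": 0, "tz": -0.003, "twist": 0},
  {"tx": 0, "ty": 0, "tz": -0.003, "twist": 0},
  {"tx": 0, "ty": 0, "tz": -0.003, "twist": 0},
  {"tx": 0, "ty": 0, "tz": -0.003, "twist": 0},
], claw=1)

```text
t: 10.37
eef_pos: [0.4816, -0.1106, 0.0205]
ee_rot: [3.141, -0.0, -1.981]
force: [0.6, -0.7, 0.4]
width: 0.0874
gripper_force: 0.0
```

Call:
arm_command([
  {"tx": 0, "ty": 0, "tz": -0.05, "twist": 0},
  {"tx": 0, "ty": 0, "tz": -0.15, "twist": 0},
  {"tx": 0, "ty": 0, "tz": -0.3, "twist": 0},
  {"tx": 0, "ty": 0, "tz": -0.45, "twist": 0},
  {"tx": 0, "ty": 0, "tz": -0.6, "twist": 0},
  {"tx": 0, "ty": 0, "tz": -0.75, "twist": 0},
  {"tx": 0, "ty": 0, "tz": -0.9, "twist": 0},
  {"tx": 0, "ty": 0, "tz": -0.95, "twist": 0},
])

```text
t: 11.03
eef_pos: [0.4837, -0.1109, 0.2642]
ee_rot: [-3.134, 0.003, -1.98]
force: [2.2, -0.1, 0.3]
width: 0.088
gripper_force: 0.0
```

Run:
```python
from look import *
s=get_state();print(s["eef_pos"],s["t"])
im=grab_frame("wrist");cv2.imwrite("pics/w3.png",im[:,:,::-1])
go((.53,.23,.28),80)
```

```text
[ 0.48369311 -0.11090057  0.2641717 ] 11.0333
shift shares [-1.3238  0.3738 -0.0625] twist -0.0747 q6 -0.58 rot [-3.133e+00  3.000e-03 -1.980e+00] t 11.0833
```

View pics/w3.png

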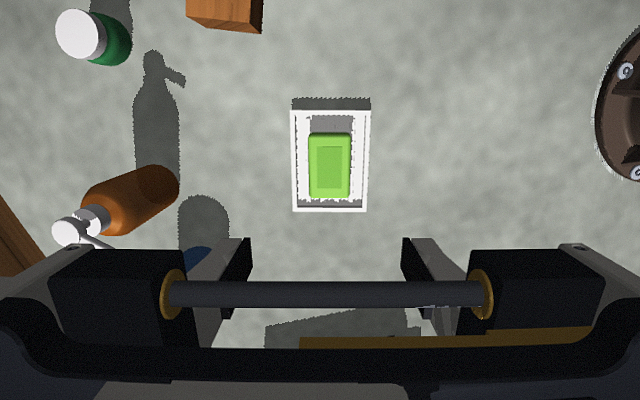

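The soap lies flat and centred in the dish, at (330,166). On to the scraper.

Call:
arm_command([
  {"tx": -0.9, "ty": 0.25, "tz": -0.14, "twist": -0.075},
  {"tx": -0.9, "ty": 0.25, "tz": -0.14, "twist": -0.075},
  {"tx": -0.9, "ty": 0.25, "tz": -0.14, "twist": -0.075},
  {"tx": -0.9, "ty": 0.25, "tz": -0.14, "twist": -0.075},
  {"tx": -0.9, "ty": 0.25, "tz": -0.14, "twist": -0.075},
  {"tx": -0.9, "ty": 0.25, "tz": -0.14, "twist": -0.075},
  {"tx": -0.9, "ty": 0.25, "tz": -0.14, "twist": -0.075},
  {"tx": -0.9, "ty": 0.25, "tz": -0.14, "twist": -0.075},
])

```text
t: 11.75
eef_pos: [0.5138, 0.1222, 0.2925]
ee_rot: [3.141, -0.0, -1.742]
force: [-0.0, -0.7, 0.6]
width: 0.0875
gripper_force: 0.0
```

Run:
```python
from look import *
go((.53,.34,.30),80)
```

```text
shift shares [-0.8694  0.085  -0.0299] twist 0.001 q6 -0.78 rot [ 3.141 -0.    -1.742] t 11.75
```

Call:
arm_command([
  {"tx": -0.87, "ty": 0.08, "tz": -0.03, "twist": 0},
  {"tx": -0.87, "ty": 0.08, "tz": -0.03, "twist": 0},
  {"tx": -0.87, "ty": 0.08, "tz": -0.03, "twist": 0},
  {"tx": -0.87, "ty": 0.08, "tz": -0.03, "twist": 0},
  {"tx": -0.87, "ty": 0.08, "tz": -0.03, "twist": 0},
  {"tx": -0.87, "ty": 0.08, "tz": -0.03, "twist": 0},
  {"tx": -0.87, "ty": 0.08, "tz": -0.03, "twist": 0},
  {"tx": -0.87, "ty": 0.08, "tz": -0.03, "twist": 0},
])

```text
t: 12.42
eef_pos: [0.5318, 0.3379, 0.2996]
ee_rot: [3.141, -0.002, -1.745]
force: [0.7, -0.6, 0.2]
width: 0.0875
gripper_force: 0.0
```

Run:
```python
from look import *
print(get_state()["eef_pos"])
cal=calibration("wrist");im=grab_frame("wrist");cv2.imwrite("pics/w4.png",im[:,:,::-1])
for q,z in(("scraper_grip",.11),("gap",.075)):
    print(q,[(np.round(p["uv"],1),atz("wrist",p["uv"],z,cal).round(4),p["score"]) for p in spot_point(q,"wrist")[:2]])
hsv=cv2.cvtColor(im,cv2.COLOR_RGB2HSV);g=((hsv[...,0]>100)&(hsv[...,0]<130)&(hsv[...,1]>120)&(hsv[...,2]>60)).astype(np.uint8)
n,L,st,ce=cv2.connectedComponentsWithStats(g);o=np.argsort(-st[1:,4])[:3]+1;print(st[o])
for z0 in(.094,.1,.106,.112):
    print(z0,boxfit(L==o[0],np.array([.024,.118,.028]),z0,[530,355,-10],"wrist",cal))
```

```text
[0.53184649 0.33789007 0.29956507]
scraper_grip [(array([334. , 205.9]), array([0.5295, 0.3775, 0.11  ]), 0.63)]
gap [(array([329.2, 172.1]), array([0.5291, 0.343 , 0.075 ]), 0.65)]
[[ 320  154   21   99 1954]]
0.094 (array([534.42897765, 374.93037586, -10.04335676]), np.float64(0.058506790548563004))
0.1 (array([534.03616685, 372.83223343, -10.19095625]), np.float64(0.0864332765340805))
0.106 (array([533.85901932, 371.70062021,  -9.95803863]), np.float64(0.117691271007061))
0.112 (array([534.14196417, 371.57820731, -10.395462  ]), np.float64(0.15035763382911682))
```

View pics/w4.png

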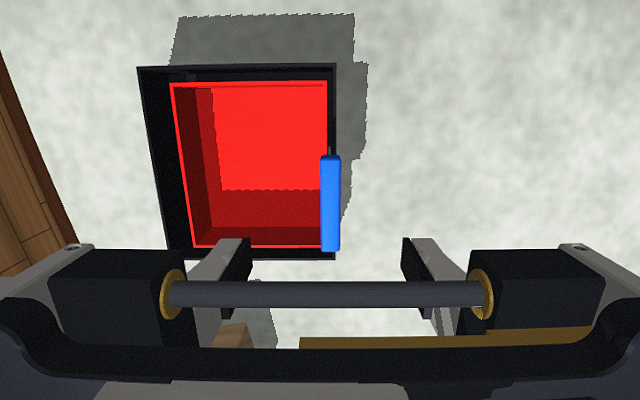

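The blue handle spans rows 154–253 at columns 320–341, over the basin's right-hand gap, and is nearly aligned with the tool. I'll go down to it.

```bash
python3 -c "
from h import *
go((.5343,.3747,.091),80)"
```

```text
shift shares [-0.1506  0.0178  0.839 ] twist -0.0003 q6 -1.05 rot [-3.142 -0.    -1.746] t 12.5667
```

Call:
arm_command([
  {"tx": -0.08, "ty": 0.018, "tz": 0.05, "twist": 0},
  {"tx": -0.15, "ty": 0.018, "tz": 0.2, "twist": 0},
  {"tx": -0.15, "ty": 0.018, "tz": 0.35, "twist": 0},
  {"tx": -0.15, "ty": 0.018, "tz": 0.5, "twist": 0},
  {"tx": -0.15, "ty": 0.018, "tz": 0.62, "twist": 0},
  {"tx": -0.15, "ty": 0.018, "tz": 0.73, "twist": 0},
  {"tx": -0.15, "ty": 0.018, "tz": 0.8, "twist": 0},
  {"tx": -0.15, "ty": 0.018, "tz": 0.835, "twist": 0},
])

```text
t: 13.23
eef_pos: [0.533, 0.3742, 0.0888]
ee_rot: [3.139, -0.003, -1.746]
force: [-0.4, -0.2, 0.2]
width: 0.0876
gripper_force: 0.0
```

Call:
arm_command([
  {"tx": 0, "ty": 0, "tz": 0, "twist": 0},
  {"tx": 0, "ty": 0, "tz": 0, "twist": 0},
  {"tx": 0, "ty": 0, "tz": 0, "twist": 0},
  {"tx": 0, "ty": 0, "tz": 0, "twist": 0},
  {"tx": 0, "ty": 0, "tz": 0, "twist": 0},
  {"tx": 0, "ty": 0, "tz": 0, "twist": 0},
  {"tx": 0, "ty": 0, "tz": 0, "twist": 0},
  {"tx": 0, "ty": 0, "tz": 0, "twist": 0},
], claw=0, grip_force=25)

```text
t: 13.9
eef_pos: [0.5341, 0.3762, 0.0922]
ee_rot: [-3.141, 0.0, -1.745]
force: [-0.0, 0.1, 0.4]
width: 0.0397
gripper_force: 0.0
```

Call:
arm_command([
  {"tx": 0, "ty": 0, "tz": 0, "twist": 0},
  {"tx": 0, "ty": 0, "tz": 0, "twist": 0},
  {"tx": 0, "ty": 0, "tz": 0, "twist": 0},
  {"tx": 0, "ty": 0, "tz": 0, "twist": 0},
  {"tx": 0, "ty": 0, "tz": 0, "twist": 0},
  {"tx": 0, "ty": 0, "tz": 0, "twist": 0},
  {"tx": 0, "ty": 0, "tz": 0, "twist": 0},
  {"tx": 0, "ty": 0, "tz": 0, "twist": 0},
])

```text
t: 14.57
eef_pos: [0.534, 0.3761, 0.0918]
ee_rot: [3.142, -0.0, -1.745]
force: [-0.1, -0.0, 0.5]
width: 0.0238
gripper_force: 25.0
```

Call:
arm_command([
  {"tx": 0, "ty": 0, "tz": -0.03, "twist": 0},
  {"tx": 0, "ty": 0, "tz": -0.08, "twist": 0},
  {"tx": 0, "ty": 0, "tz": -0.15, "twist": 0},
  {"tx": 0, "ty": 0, "tz": -0.22, "twist": 0},
  {"tx": 0, "ty": 0, "tz": -0.3, "twist": 0},
  {"tx": 0, "ty": 0, "tz": -0.38, "twist": 0},
  {"tx": 0, "ty": 0, "tz": -0.46, "twist": 0},
  {"tx": 0, "ty": 0, "tz": -0.52, "twist": 0},
])

```text
t: 15.23
eef_pos: [0.5341, 0.3761, 0.2237]
ee_rot: [-3.141, 0.001, -1.745]
force: [-0.0, 0.9, -3.5]
width: 0.0238
gripper_force: 25.0
```

Run:
```python
from look import *
s=get_state();print(s["eef_pos"],s["force"],s["width"],s["ee_rot"])
cal=calibration("wrist");im=grab_frame("wrist");cv2.imwrite("pics/w5.png",im[:,:,::-1])
print([(np.round(p["uv"],1),p["score"]) for p in spot_point("scraper_grip","wrist")[:2]])
go((.483,-.386,.24),59.6)
```

```text
[0.53405509 0.37605763 0.22372224] [-0.01236732  0.86364952 -3.47931712] 0.023781159100281054 [-3.14117627e+00  6.49534729e-04 -1.74493357e+00]
[(array([329.8, 262.6]), 0.6)]
shift shares [ 3.0415 -0.3232 -0.06  ] twist 0.1135 q6 -1.09 rot [-3.139  0.004 -1.745] t 15.3333
```

View pics/w5.png

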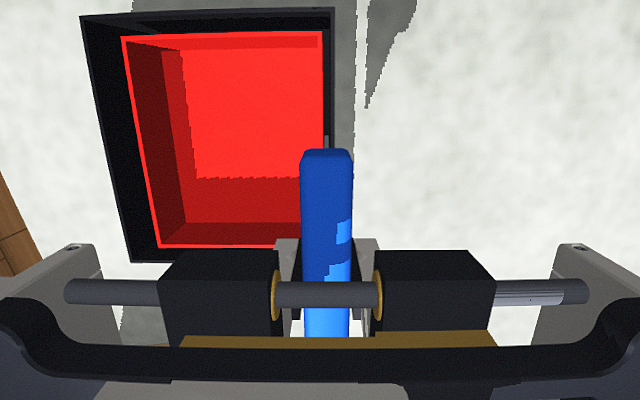

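The scraper is held vertically; its near end is at about (326,150–165), centred between the pads. Next I'll measure its offset along the handle.

Run:
```python
from look import *
cal=calibration("wrist");s=get_state();p=s["eef_pos"];y=s["ee_rot"][2]
im=cv2.imread("pics/w5.png")
print([(r,im[r,326].tolist()) for r in range(144,170,2)])
tx=np.array([np.cos(y),np.sin(y),0]);ty=np.array([np.sin(y),-np.cos(y),0])
for dx in(.053,.056,.059,.062,.065):
    print(dx,[np.round(proj("wrist",p+tx*dx+[0,0,h],cal),1) for h in(.005,.033)])
# blade-end column & row check
m=(im[...,0]>90)&(im[...,2]<60)
print(np.nonzero(m[185,250:400])[0][[0,-1]]+250,np.nonzero(m[220,250:400])[0][[0,-1]]+250)
for dx in (.03,):
  print([proj("wrist",p+tx*dx+ty*e+[0,0,.033],cal).round(1) for e in(-.012,.012)])
ct=calibration("top");grab_frame("top");print(boxfit(reg("holder","top"),np.array([.07,.17,.06]),0,[483,-386,-30],"top",ct),[atz("top",q["uv"],.06,ct).round(4) for q in spot_point("slot","top")[:2]])
cs=calibration("scene");m=reg("holder","scene");print(boxfit(m,np.array([.07,.17,.06]),0,[483,-386,-30],"scene",cs),[atz("scene",q["uv"],.06,cs).round(4) for q in spot_point("slot","scene")[:2]])
```

```text
[(144, [93, 88, 86]), (146, [97, 91, 90]), (148, [108, 53, 39]), (150, [110, 48, 13]), (152, [118, 54, 24]), (154, [119, 50, 19]), (156, [140, 59, 20]), (158, [164, 72, 22]), (160, [168, 67, 28]), (162, [167, 74, 24]), (164, [170, 72, 23]), (166, [173, 76, 26]), (168, [172, 72, 23])]
0.053 [array([327.3, 162.7]), array([327.4, 175.8])]
0.056 [array([327.3, 156.9]), array([327.4, 168.9])]
0.059 [array([327.3, 151. ]), array([327.4, 161.9])]
0.062 [array([327.3, 145. ]), array([327.4, 154.7])]
0.065 [array([327.3, 139. ]), array([327.4, 147.5])]
[300 352] [301 351]
[array([300.6, 225.7]), array([354.1, 225.8])]
(array([ 483.01624532, -389.48378921,  -30.81276387]), np.float64(0.047553226351737976)) [array([ 0.4879, -0.3947,  0.06  ]), array([0.5331, 0.3429, 0.06  ])]
(array([ 486.52924674, -388.58334924,  -30.67096413]), np.float64(0.042885493487119675)) [array([ 0.4796, -0.3951,  0.06  ])]
```

Call:
arm_command([
  {"tx": 0.06, "ty": 0, "tz": -0.1, "twist": 0},
  {"tx": 0.18, "ty": -0.02, "tz": -0.2, "twist": 0.02},
  {"tx": 0.32, "ty": -0.04, "tz": -0.28, "twist": 0.04},
  {"tx": 0.46, "ty": -0.06, "tz": -0.28, "twist": 0.06},
  {"tx": 0.6, "ty": -0.08, "tz": -0.28, "twist": 0.08},
  {"tx": 0.74, "ty": -0.1, "tz": -0.28, "twist": 0.1},
  {"tx": 0.88, "ty": -0.12, "tz": -0.28, "twist": 0.1135},
  {"tx": 1.0, "ty": -0.13, "tz": -0.28, "twist": 0.1135},
])

```text
t: 16.35
eef_pos: [0.5222, 0.1221, 0.2915]
ee_rot: [3.141, -0.001, -2.105]
force: [-0.0, 0.0, -2.9]
width: 0.024
gripper_force: 25.0
```

```bash
python3 -c "
from h import *
go((.533,-.30,.295),59.6)"
```

```text
shift shares [ 1.4316 -0.8963 -0.0142] twist -0.001 q6 -1.13 rot [ 3.141e+00 -1.000e-03 -2.105e+00] t 16.35
```

Call:
arm_command([
  {"tx": 0.06, "ty": -0.04, "tz": 0, "twist": 0},
  {"tx": 0.17, "ty": -0.11, "tz": 0, "twist": 0},
  {"tx": 0.29, "ty": -0.18, "tz": 0, "twist": 0},
  {"tx": 0.41, "ty": -0.26, "tz": 0, "twist": 0},
  {"tx": 0.53, "ty": -0.33, "tz": 0, "twist": 0},
  {"tx": 0.65, "ty": -0.41, "tz": 0, "twist": 0},
  {"tx": 0.77, "ty": -0.48, "tz": 0, "twist": 0},
  {"tx": 0.85, "ty": -0.53, "tz": 0, "twist": 0},
])

```text
t: 17.02
eef_pos: [0.5288, -0.1287, 0.2914]
ee_rot: [3.141, -0.001, -2.102]
force: [0.5, 0.3, -3.5]
width: 0.0236
gripper_force: 25.0
```

Call:
arm_command([
  {"tx": 0.06, "ty": -0.04, "tz": 0, "twist": 0},
  {"tx": 0.17, "ty": -0.11, "tz": 0, "twist": 0},
  {"tx": 0.29, "ty": -0.18, "tz": 0, "twist": 0},
  {"tx": 0.41, "ty": -0.26, "tz": 0, "twist": 0},
  {"tx": 0.5, "ty": -0.32, "tz": 0, "twist": 0},
  {"tx": 0.56, "ty": -0.35, "tz": 0, "twist": 0},
  {"tx": 0.58, "ty": -0.365, "tz": 0, "twist": 0},
  {"tx": 0.58, "ty": -0.365, "tz": 0, "twist": 0},
])

```text
t: 17.68
eef_pos: [0.5343, -0.2986, 0.2907]
ee_rot: [3.14, -0.001, -2.104]
force: [-0.0, 0.7, -3.0]
width: 0.0241
gripper_force: 25.0
```

Run:
```python
from look import *
print(get_state()["eef_pos"],get_state()["width"])
cal=calibration("wrist");im=grab_frame("wrist");cv2.imwrite("pics/w6.png",im[:,:,::-1])
for i in range(2):
    m=reg("holder","wrist");print(boxfit(m,np.array([.07,.17,.06]),0,[483,-386,-30],"wrist",cal),m.sum())
    print([(q["uv"].round(1) if hasattr(q["uv"],"round") else q["uv"],atz("wrist",q["uv"],.06,cal).round(4)) for q in spot_point("slot","wrist")[:2]])
go((.483,-.386,.295),59.6)
```

```text
[ 0.53433811 -0.29857911  0.29067839] 0.024081361585392647
(array([ 482.55158628, -388.76783782,  -30.51371688]), np.float64(0.05731329321861267)) 8188
[([326.1, 85.6], array([ 0.4828, -0.3856,  0.06  ]))]
(array([ 482.65765692, -388.65495881,  -30.91809387]), np.float64(0.06979179382324219)) 8072
[([327.6, 82.2], array([ 0.4792, -0.3881,  0.06  ]))]
shift shares [ 0.4143 -0.0016 -0.0116] twist 0.0004 q6 -0.34 rot [-3.141  0.    -2.1  ] t 18.0333
```

View pics/w6.png

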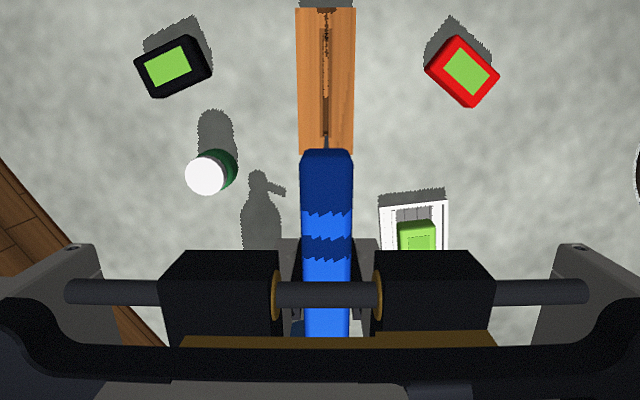

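The slot runs along column ~326 from row ~12 to ~137, in line with the held scraper; the soap is still in the dish at (415,235). I'll take the slot line and block edges from pixels.

Run:
```python
from look import *
cal=calibration("wrist");im=cv2.imread("pics/w6.png");g=cv2.cvtColor(im,6).astype(float)
hsv=cv2.cvtColor(im,cv2.COLOR_BGR2HSV);w=(hsv[...,0]<18)&(hsv[...,1]>90)&(hsv[...,2]>50)
s=get_state();p=s["eef_pos"];y=s["ee_rot"][2];tx=np.array([np.cos(y),np.sin(y),0]);ty=np.array([np.sin(y),-np.cos(y),0])
def loc(u,v): d=atz("wrist",(u,v),.06,cal)-p;return (np.array([d@tx,d@ty])*1000).round(1)
for r in range(20,150,16):
    c=np.nonzero(w[r,280:375])[0]+280
    seg=g[r,316:337];k=(np.median(seg)-seg).clip(10)-10;u=(np.arange(316,337)*k).sum()/max(k.sum(),1)
    print(r,"edges",loc(c[0]-.5,r),loc(c[-1]+.5,r),"slot",u.round(1),loc(u,r))
for u in(312,342):
    rr=np.nonzero(w[0:200,u])[0];print("col",u,rr[0],rr[-1],loc(u,rr[0]-.5),loc(u,rr[-1]+.5))
print("slot col",[(r,int(g[r,326])) for r in list(range(6,26,2))+list(range(122,152,2))])
```

```text
20 edges [173.5 -36.8] [173.5  33.7] slot 326.9 [173.4   0.6]
36 edges [156.5 -36.1] [156.4  34.1] slot 324.8 [156.4  -1.7]
52 edges [139.  -36.5] [139.   33.4] slot 326.3 [ 1.389e+02 -1.000e-01]
68 edges [121.2 -37. ] [121.2  33.8] slot 326.8 [121.1   0.5]
84 edges [102.9 -36.3] [102.9  33. ] slot 326.0 [102.9  -0.4]
100 edges [ 84.2 -36.8] [84.2 33.5] slot 325.6 [84.2 -0.9]
116 edges [ 65.  -36.1] [65. 34.] slot 325.5 [65. -1.]
132 edges [ 45.3 -36.6] [45.3 33.2] slot 325.3 [45.2 -1.3]
148 edges [ 24.9 -35.9] [24.9 33.7] slot 325.9 [24.9 -0.5]
col 312 7 148 [187.6 -16.4] [ 24.3 -18.5]
col 342 7 147 [187.6  17.9] [25.6 20.2]
slot col [(6, 88), (8, 61), (10, 59), (12, 60), (14, 51), (16, 51), (18, 58), (20, 81), (22, 47), (24, 51), (122, 71), (124, 72), (126, 71), (128, 74), (130, 65), (132, 32), (134, 75), (136, 55), (138, 52), (140, 52), (142, 56), (144, 60), (146, 55), (148, 37), (150, 35)]
```

Call:
arm_command([
  {"tx": 0.06, "ty": -0.004, "tz": 0, "twist": 0},
  {"tx": 0.15, "ty": -0.004, "tz": 0.02, "twist": 0},
  {"tx": 0.26, "ty": -0.004, "tz": 0.1, "twist": 0},
  {"tx": 0.35, "ty": -0.004, "tz": 0.2, "twist": 0},
  {"tx": 0.4, "ty": -0.004, "tz": 0.3, "twist": 0},
  {"tx": 0.405, "ty": -0.004, "tz": 0.38, "twist": 0},
  {"tx": 0.405, "ty": -0.004, "tz": 0.44, "twist": 0},
  {"tx": 0.405, "ty": -0.004, "tz": 0.48, "twist": 0},
])

```text
t: 18.7
eef_pos: [0.4833, -0.3851, 0.17]
ee_rot: [3.139, -0.0, -2.102]
force: [0.8, 0.3, -3.7]
width: 0.0242
gripper_force: 25.0
```

Run:
```python
from look import *
s=get_state();p=s["eef_pos"];print(p,s["ee_rot"],s["force"])
cal=calibration("wrist");im=grab_frame("wrist");cv2.imwrite("pics/w7.png",im[:,:,::-1])
hsv=cv2.cvtColor(im,cv2.COLOR_RGB2HSV);w=(hsv[...,0]<18)&(hsv[...,1]>90)&(hsv[...,2]>50)
y=s["ee_rot"][2];tx=np.array([np.cos(y),np.sin(y),0]);ty=np.array([np.sin(y),-np.cos(y),0])
def loc(u,v,z=.06): d=atz("wrist",(u,v),z,cal)-p;return (np.array([d@tx,d@ty])*1000).round(1)
for r in range(100,240,20):
    c=np.nonzero(w[r,240:410])[0]+240
    if len(c): print(r,c[0],c[-1],loc(c[0]-.5,r),loc(c[-1]+.5,r))
for u in(290,315,340,360):
    rr=np.nonzero(w[0:200,u])[0]
    if len(rr): print("col",u,rr[0],loc(u,rr[0]-.5))
go((.4826,-.3880,.16),59.4)
```

```text
[ 0.48326074 -0.38506077  0.16996108] [ 3.13942986e+00 -6.94866910e-05 -2.10208079e+00] [ 0.77077245  0.33128336 -3.66631478]
100 284 366 [ 84.  -36.1] [84.  34.3]
120 285 365 [ 67.4 -35.9] [67.4 34. ]
140 286 364 [ 50.3 -35.7] [50.2 33.8]
160 287 363 [ 32.5 -35.5] [32.4 33.6]
180 287 362 [ 14.  -36.2] [13.9 33.3]
200 288 362 [ -5.3 -36.1] [-5.3 34. ]
220 289 361 [-25.4 -35.9] [-25.5  33.8]
col 290 97 [ 86.8 -30.5]
col 315 97 [86.7 -9.4]
col 340 97 [86.7 11.8]
col 360 98 [86.  28.7]
shift shares [ 0.013  -0.0058  0.0344] twist 0.0009 q6 -0.17 rot [ 3.138  0.    -2.102] t 18.75
```

View pics/w7.png

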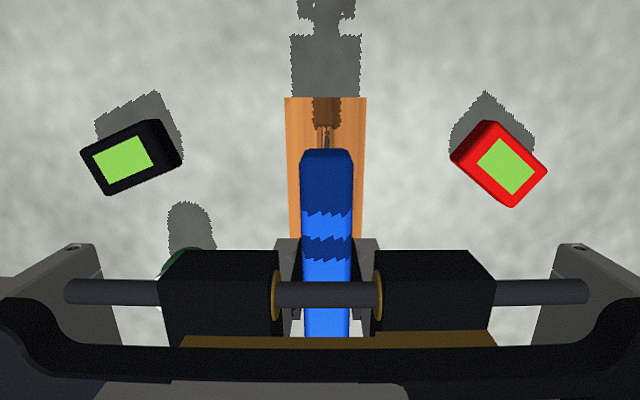

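Block edges are symmetric about the scraper to within 1 mm, and its end is at row 97, so it is centred. I'll lower the blade into the mouth.

Call:
arm_command([
  {"tx": 0, "ty": -0.002, "tz": 0.02, "twist": 0},
  {"tx": 0, "ty": -0.002, "tz": 0.04, "twist": 0},
  {"tx": 0, "ty": -0.002, "tz": 0.06, "twist": 0},
  {"tx": 0, "ty": -0.002, "tz": 0.08, "twist": 0},
  {"tx": 0, "ty": -0.002, "tz": 0.1, "twist": 0},
  {"tx": 0, "ty": -0.002, "tz": 0.12, "twist": 0},
  {"tx": 0, "ty": -0.002, "tz": 0.13, "twist": 0},
  {"tx": 0, "ty": -0.002, "tz": 0.13, "twist": 0},
])

```text
t: 19.42
eef_pos: [0.4844, -0.3852, 0.1385]
ee_rot: [3.14, -0.0, -2.102]
force: [0.6, 0.4, -2.9]
width: 0.0238
gripper_force: 25.0
```

Call:
arm_command([
  {"tx": 0, "ty": 0, "tz": 0.02, "twist": 0},
  {"tx": 0, "ty": 0, "tz": 0.04, "twist": 0},
  {"tx": 0, "ty": 0, "tz": 0.06, "twist": 0},
  {"tx": 0, "ty": 0, "tz": 0.08, "twist": 0},
  {"tx": 0, "ty": 0, "tz": 0.1, "twist": 0},
  {"tx": 0, "ty": 0, "tz": 0.12, "twist": 0},
  {"tx": 0, "ty": 0, "tz": 0.135, "twist": 0},
  {"tx": 0, "ty": 0, "tz": 0.14, "twist": 0},
])

```text
t: 20.08
eef_pos: [0.4844, -0.3852, 0.1033]
ee_rot: [3.14, -0.0, -2.102]
force: [0.3, 0.4, -3.0]
width: 0.0236
gripper_force: 25.0
```

Still free, with about 5 mm to go.

Call:
arm_command([
  {"tx": 0, "ty": 0, "tz": 0.004, "twist": 0},
  {"tx": 0, "ty": 0, "tz": 0.008, "twist": 0},
  {"tx": 0, "ty": 0, "tz": 0.012, "twist": 0},
  {"tx": 0, "ty": 0, "tz": 0.016, "twist": 0},
  {"tx": 0, "ty": 0, "tz": 0.019, "twist": 0},
  {"tx": 0, "ty": 0, "tz": 0.022, "twist": 0},
  {"tx": 0, "ty": 0, "tz": 0.023, "twist": 0},
  {"tx": 0, "ty": 0, "tz": 0.023, "twist": 0},
])

```text
t: 20.75
eef_pos: [0.4848, -0.3854, 0.0985]
ee_rot: [3.142, 0.0, -2.102]
force: [-0.3, -0.2, -2.6]
width: 0.0239
gripper_force: 25.0
```

Call:
arm_command([
  {"tx": 0, "ty": 0, "tz": 0.002, "twist": 0},
  {"tx": 0, "ty": 0, "tz": 0.004, "twist": 0},
  {"tx": 0, "ty": 0, "tz": 0.006, "twist": 0},
  {"tx": 0, "ty": 0, "tz": 0.008, "twist": 0},
  {"tx": 0, "ty": 0, "tz": 0.008, "twist": 0},
  {"tx": 0, "ty": 0, "tz": 0.008, "twist": 0},
  {"tx": 0, "ty": 0, "tz": 0.008, "twist": 0},
  {"tx": 0, "ty": 0, "tz": 0.008, "twist": 0},
])

```text
t: 21.42
eef_pos: [0.485, -0.3855, 0.0977]
ee_rot: [-3.141, -0.0, -2.101]
force: [-1.7, 3.4, 7.1]
width: 0.0235
gripper_force: 25.0
```

The blade meets the floor at the expected height. Now I release and rise.

Call:
arm_command([
  {"tx": 0, "ty": 0, "tz": 0, "twist": 0},
  {"tx": 0, "ty": 0, "tz": 0, "twist": 0},
  {"tx": 0, "ty": 0, "tz": 0, "twist": 0},
  {"tx": 0, "ty": 0, "tz": 0, "twist": 0},
  {"tx": 0, "ty": 0, "tz": 0, "twist": 0},
  {"tx": 0, "ty": 0, "tz": 0, "twist": 0},
  {"tx": 0, "ty": 0, "tz": 0, "twist": 0},
  {"tx": 0, "ty": 0, "tz": 0, "twist": 0},
], claw=1)

```text
t: 22.08
eef_pos: [0.4847, -0.3854, 0.0965]
ee_rot: [3.142, -0.0, -2.102]
force: [0.2, -0.0, 0.1]
width: 0.0717
gripper_force: 0.0
```

Call:
arm_command([
  {"tx": 0, "ty": 0, "tz": -0.02, "twist": 0},
  {"tx": 0, "ty": 0, "tz": -0.08, "twist": 0},
  {"tx": 0, "ty": 0, "tz": -0.18, "twist": 0},
  {"tx": 0, "ty": 0, "tz": -0.3, "twist": 0},
  {"tx": 0, "ty": 0, "tz": -0.45, "twist": 0},
  {"tx": 0, "ty": 0, "tz": -0.6, "twist": 0},
  {"tx": 0, "ty": 0, "tz": -0.7, "twist": 0},
  {"tx": 0, "ty": 0, "tz": -0.75, "twist": 0},
])

```text
t: 22.75
eef_pos: [0.4858, -0.3863, 0.2894]
ee_rot: [-3.135, -0.0, -2.101]
force: [1.2, 0.3, 0.7]
width: 0.0875
gripper_force: 0.0
```

Run:
```python
from look import *
s=get_state();print(s["eef_pos"],s["t"],s["width"])
a=grab_frame("wrist");b=grab_frame("scene")
cv2.imwrite("pics/w8.png",np.hstack([cv2.resize(a[:300,200:460,::-1],None,fx=1.5,fy=1.5),cv2.resize(b[180:330,170:350,::-1],(380,450))])[:450])
```

```text
[ 0.48578818 -0.38629919  0.2893955 ] 22.75 0.08745966461098759
```

View pics/w8.png

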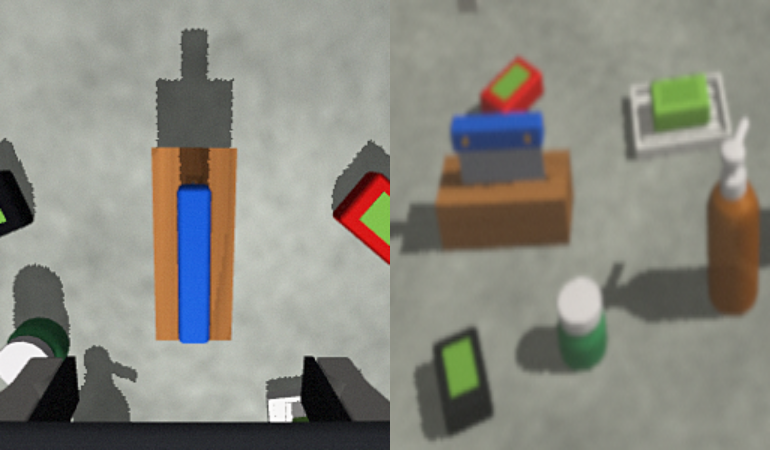

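The scraper stands upright in the slot (handle at about (193,262) in the left panel, seated blade visible at right), and the soap is flat in the dish. I'm handing in.

```bash
python3 -c "
from station import *
print(get_state()['qd'].round(3));print(job_done())"
```

```text
[-0.     0.033 -0.064 -0.02   0.04  -0.001]
the job is handed in; nothing more can be done
None
```

I handed the job in at about 23 s of the 62 s allowed: the soap lies flat in the dish, the scraper is fully home in the block's slot, and both are released; the hand-in gave no verdict.

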